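# Put four mixed-up seed-lab pieces back on their own places

### The job

On this seed-testing bench the four pieces have been left on each other's places. Put each one back in the middle of its own: the steel calibration weight on the balance pan, the flat sample tin on the round light plate, the stand loupe in the steel tray and the amber jar in the round recess of the wooden block. Use the empty cork mat to park a piece while you swap, keep the pieces upright, leave the phone where it lies and finish with everything standing still and released.

Things in the scene. Friction and masses are not known exactly. Their poses are not given: they have to be found in the camera images.
- weight: Loose bright steel calibration weight, 0.4 kg: a cylinder 40 mm in diameter and 42 mm high, above it a thin neck and a knob 26 mm in diameter; 66 mm high in all. Grip the cylinder. Origin: centre of its underside, z up. At the start it stands upright in the tray or in the block, never at its own place.
- tin: Loose flat closed aluminium sample tin, 0.09 kg: a disc 58 mm in diameter (its lid, the upper 10 mm, 60 mm) and 36 mm high. Origin: centre of its underside, z up. At the start it stands in the tray or in the block, whichever the weight does not occupy.
- loupe: Loose black stand loupe, 0.08 kg: a table-shaped rectangular frame 40 mm (its x) by 58 mm (its y) and 48 mm high; a wall-like leg at each y end, a 14 mm thick top with a round lens. Grip it at the top, across the 40 mm. Origin: centre of its underside, z up. At the start it stands upright on the balance pan or on the light plate, at any yaw.
- jar: Loose amber glass jar with a white cap, 0.22 kg: round, 56 mm in diameter, 85 mm high. Origin: centre of its underside, z up. At the start it stands on the balance pan or on the light plate, whichever the loupe does not occupy.
- balance: Fixed white bench balance, 165 x 130 mm, with a round steel pan 110 mm in diameter; the pan's flat top is 40 mm above the bench and does not sink. Place of the weight. Origin: on the bench under the centre of the pan, z up; the body reaches 100 mm to its -x (the display side, lower than the pan) and 65 mm to its +x. All five places change at every start.
- lightplate: Fixed round light plate: black drum 130 mm in diameter with a flat white top 116 mm in diameter, 40 mm above the bench. Place of the tin. Origin: on the bench under its centre, z up.
- tray: Fixed shallow square steel tray, 122 x 122 mm outside, 110 x 110 mm inside; its inner floor is 6 mm and its rim 12 mm above the bench. Place of the loupe, at any yaw. Origin: on the bench under its centre, z up, x and y along its sides.
- block: Fixed light wooden block 116 x 116 mm, 18 mm high, with a round flat-bottomed recess 79 mm in diameter and 12 mm deep in its middle (recess floor 6 mm above the bench). Fingers do not fit into the recess beside a piece: keep them above the block's top. Place of the jar. Origin: on the bench under its centre, z up.
- mat: Fixed square cork mat 110 x 110 mm, 4 mm thick, empty at the start: the free spot for parking a piece. Origin: on the bench under its centre, z up.
- phone: Loose black phone, 72 (its x) by 146 (its y) by 9 mm, lying flat on the far side of the bench; not part of the job. Origin: centre of its underside, z up.
Things that resemble listed ones, but are neither listed nor needed, are in the scene too. Leave any purple or red look-alike of the weight alone.

How it is judged:
By the outcome, as a careful person would: the job done as asked, in the order asked, and still so for the second after the job is handed in, with the robot touching nothing.
It also fails if it takes over 144 s, if anything falls off the work surface, if the arm or the gripper's body presses on something with over 40 N, if the wrist force passes 120 N, or if a joint passes its speed limit or range.

### The arm

A 6-joint arm with a two-finger parallel gripper is mounted at the origin on the work surface. World frame = base frame: x ahead of the robot, y to its left, z up, the work surface at z = 0. Lengths are in mm, angles in rad, forces in N, time in s.
With the tool pointing down it reaches from about 150 to 775 mm from the base axis. Payload 6.1 kg.
Tool frame: the origin (TCP) lies on the centre line of the jaws, within the pads' length; the fingertips stand 14 mm ahead of it and the grasp point (between the pads) lies 5 mm behind it; z points along the fingers, y is the line along which they close (so a half turn about z gives the same grasp; the last joint's range is limited). The gripper opens to 85 mm and grips with 20 to 120 N. Pads are 22 mm wide; open, the fingers measure 114 mm over their backs; the gripper's body (76 mm by 85 mm) begins 54 mm behind the grasp point. The pads swing forward as they close: fully open they stand 13 mm farther back than shut.
Start: joints at [1.173, 0.126, -0.04, 1.405, 0, 1.571], TCP at [203.372, 483.992, 245.295] pointing down, gripper open.
Joint ranges: [-2.72, 2.72], [-0.95, 1.95], [-1.27, 1.35], [-1.78, 2.02], [-1.46, 1.47], [-3.14, 3.14]. Speed limits (rad/s): [2.39, 2.39, 3.01, 3.14, 3.14, 3.14].

### API

Orientations are given as a rotation vector (axis times angle).
In Python, from workcell import * gives the robot as it stands.
- The arm moves only by the tool jog_arm, never from a script. Its argument "motion" is one flat list of numbers, 7 for each row, row after row: the shift along the tool's x, y, z in m, then the turn, a rotation vector about the tool's x, y, z in degrees, then the opening, from 0 (shut) to 1 (fully open). A call has 1 to 12 rows; each row is the pose to reach, as a shift and turn from the pose commanded when the call began, along the tool's axes at that moment; what a row does not reach only later rows make up. A row lasts 1/12 s, in which the tool goes at most 41.7 mm and 7.16 degrees, less where a joint would pass 70% of its speed; a pose out of reach is approached as far as the arm can. A call with a gripper value outside its range is refused whole. The fingers move at their own pace and stop on an object; the grip force is fixed at half the most. Time passes only in rows, so rows that repeat a pose let the fingers close. It gives the time, the measured TCP pose, the force, the opening and the grip force at its end, in the units of the state.
- get_state(): the state, without advancing time (a new reading comes with each control period).
- camera(name): name is "scene" or "top"; returns a dict with "frame" (400x640x3 uint8, red, green, blue), "z_map" (400x640 float32, mm along the optical axis (not along the pixel's ray), 0 where there is no reading), "fx", "fy", "cx", "cy" (pixels), "cam_to_world" (4x4, takes a point from camera to world coordinates). Camera axes: x right, y up, looking along -z (the intrinsics and any distortion apply to the point x, -y, -z); pixel columns grow to the right and rows downward; lengths in mm; the calibration is good to about 2 mm. A picture is of the moment at which its call begins.
- finish_job(): hands the job in; it is judged then, once.
Trained networks look in the newest picture that a camera, given by its name, has taken for a name from the list of things; names that differ only in an ending like _2 or _b are one class to them, and where a whole thing is asked for, a point or a joint stands for the part that bears it (a point fixed in the world has none). Each returns a list of dicts, best first, with "p" (0 to 1); they miss things now and then, are a little off and sometimes report something else, mostly with a low value. They report only what shows in the picture. A call takes as long as a camera call. They do not tell look-alikes from the thing itself.
- boxes_of(camera, label): "at" ([x, y, z] in mm, in world coordinates, good to about 4 mm: the middle of the surface that is visible of it).
The state is a dict: "time_s": time; "q": joint angles; "joint_velocities": joint speeds; "joint_torque": joint torques, N m; "eef_pos": TCP position; "orientation": TCP orientation; "ft_force": force on the tool from outside, world axes, zero at the start; "ft_torque": the same for the moment, N m; "finger_gap": finger opening in mm; "finger_force": force on a finger pad.
Only numpy, scipy, OpenCV 4.12 (cv2) and the standard library are available. Lean on these libraries where they do the work, as an engineer would, in place of code of your own. Each camera call takes 0.05 s, during which the arm holds its last target. There are 200 camera calls.

## Working session

There is one attempt and no reset: what is moved stays moved. The work goes in short steps, Python scripts to look and compute and a tool call to move; the robot and the scene stay as the last step left them, time stands still between calls to the robot, and variables do not carry over. Pictures are saved under pics/ and viewed, at most 14 in all, crops included, and the job is handed in when it is done.

Besides the shell and the picture viewer there is one more tool, called after "Call:" as name(argument=value, ...) on one line, values as JSON. jog_arm: Moves the arm, as the interface text tells. Its arguments: {"type":"object","properties":{"motion":{"type":"array"}},"required":["motion"]}

```bash
mkdir -p pics; ls
python3 - <<'E'
from workcell import *
import cv2,numpy as np
s=get_state();print({k:np.round(v,3).tolist() for k,v in s.items()})
for n in("top","scene"):
    c=camera(n);cv2.imwrite(f"pics/{n}0.png",c["frame"][:,:,::-1]);np.savez(f"{n}0.npz",**c)
    print(n,c["fx"],c["cx"],c["cy"],np.round(c["cam_to_world"],3).tolist())
    for l in "weight tin loupe jar balance lightplate tray block mat phone".split():
        print(l,[(np.round(d["at"]).tolist(),round(d["p"],2)) for d in boxes_of(n,l)[:3]])
E
```

```text
pics
{'time_s': 0.0, 'q': [1.173, 0.126, -0.041, 1.405, -0.0, 1.571], 'joint_velocities': [0.001, -0.0, -0.0, -0.001, 0.001, -0.002], 'joint_torque': [0.0, -43.591, 35.293, 0.017, 0.0, -0.0], 'eef_pos': [203.211, 483.657, 244.513], 'orientation': [-0.621, -3.079, 0.002], 'ft_force': [-0.457, -0.472, -0.078], 'ft_torque': [-0.022, 0.045, 0.016], 'finger_force': 0.0, 'finger_gap': 85.424}
top 405.87165201483225 322.9781078069436 191.46290299222557 [[-0.02, 0.992, -0.123, 445.762], [-1.0, -0.019, 0.004, -1.525], [0.001, 0.123, 0.992, 1096.192], [0.0, 0.0, 0.0, 1.0]]
weight [([628.0, 14.0, 45.0], 0.71), ([746.0, 8.0, 45.0], 0.62), ([630.0, -101.0, 40.0], 0.53)]
tin [([448.0, 112.0, 47.0], 0.82)]
loupe [([581.0, 326.0, 88.0], 0.67), ([588.0, 313.0, 36.0], 0.24)]
jar [([557.0, -313.0, 122.0], 0.89)]
balance []
lightplate [([588.0, 312.0, 39.0], 0.69)]
tray [([628.0, 12.0, 9.0], 0.67)]
block [([445.0, 110.0, 15.0], 0.71)]
mat [([436.0, -130.0, 4.0], 0.61)]
phone [([742.0, 191.0, 7.0], 0.84), ([450.0, 111.0, 45.0], 0.5)]
scene 407.74458819694786 313.0895444390706 197.64001203020592 [[-0.066, -0.695, 0.716, 1346.033], [0.998, -0.043, 0.05, 54.819], [-0.004, 0.718, 0.697, 786.396], [0.0, 0.0, 0.0, 1.0]]
weight [([642.0, -104.0, 40.0], 0.77), ([764.0, 8.0, 41.0], 0.61), ([641.0, 18.0, 51.0], 0.55)]
tin [([464.0, 115.0, 42.0], 0.69), ([590.0, -298.0, 29.0], 0.65)]
loupe [([600.0, 321.0, 89.0], 0.61)]
jar []
balance []
lightplate [([619.0, 314.0, 39.0], 0.74)]
tray [([647.0, 12.0, 6.0], 0.9)]
block [([486.0, 115.0, 18.0], 0.69)]
mat [([443.0, -131.0, 4.0], 0.76), ([484.0, 113.0, 19.0], 0.46)]
phone [([745.0, 196.0, 6.0], 0.57), ([591.0, -298.0, 30.0], 0.52)]
```

View pics/top0.png

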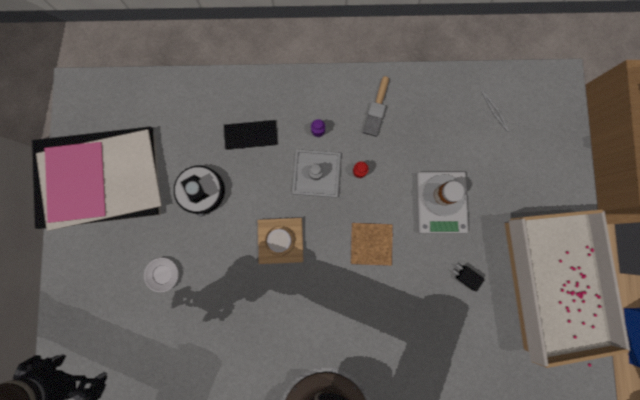

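View pics/scene0.png

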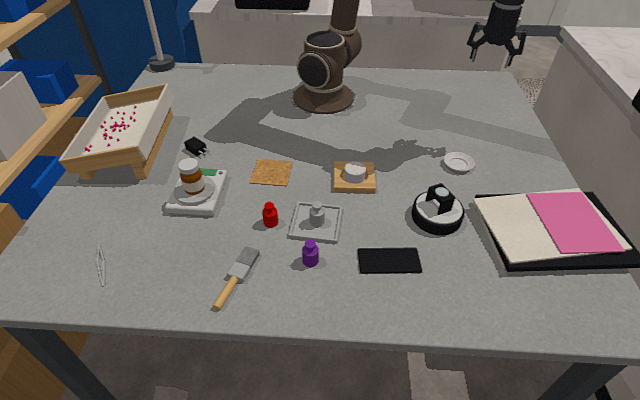

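The top view shows the weight in the tray (316,172), the tin in the block (279,240), the loupe on the light plate (198,188) and the jar on the balance (450,192). The mat at (372,244) is empty. The red and purple look-alikes at (361,170) and (318,128) stay put. Next I'll fit centres from the depth map.

```bash
cat > h.py <<'E'
import numpy as np,cv2
from scipy.spatial.transform import Rotation as R
def cloud(c):
    z=np.asarray(c["z_map"]);v,u=np.mgrid[:400,:640]
    P=np.stack([(u-c["cx"])/c["fx"]*z,-(v-c["cy"])/c["fy"]*z,-z],-1)
    M=np.asarray(c["cam_to_world"]);W=P@M[:3,:3].T+M[:3,3];W[z==0]=np.nan
    return W
def sel(W,xy,r,z0,z1):
    return W[(np.hypot(W[...,0]-xy[0],W[...,1]-xy[1])<r)&(W[...,2]>z0)&(W[...,2]<z1)]
def circ(P):
    (x,y),r=cv2.minEnclosingCircle(P[:,:2].astype(np.float32));return np.round([x,y,2*r,np.median(P[:,2]),len(P)],1)
def rect(P):
    (c,s,a)=cv2.minAreaRect(P[:,:2].astype(np.float32));return np.round([*c,*s,a],1)
def go(xyz,yaw,grasp=False):
    """yaw: world angle of closing line (deg). shift in tool axes (m) and turn about tool z (deg)"""
    from workcell import get_state
    s=get_state();r=R.from_rotvec(s["orientation"])
    d=r.inv().apply(np.array(xyz)-s["eef_pos"])/1000
    y=r.apply([0,1,0]);cur=np.degrees(np.arctan2(y[1],y[0]))
    t=(yaw-cur+90)%180-90   # world ccw turn; tool z is down -> negate
    return np.round(d,4),"turn",round(-t,1),"cur",round(cur,1),"tilt",np.round(r.apply([0,0,1]),4),np.round(s["eef_pos"],1),"q6",round(s["q"][5],2)
E
python3 - <<'E'
import numpy as np
from h import *
for n in("top0","scene0"):
    W=cloud(np.load(n+".npz"));print(n)
    print("weight knob",circ(sel(W,(633,14),40,58,85)),"cyl",circ(sel(W,(633,14),40,30,85)))
    print("tin",circ(sel(W,(450,111),50,34,55)))
    lp=sel(W,(585,318),70,70,110);print("loupe",rect(lp),np.median(lp[:,2]))
    print("jar",circ(sel(W,(560,-308),70,110,140)))
    print("plate",circ(sel(W,(588,312),90,33,46)))
    print("tray",rect(sel(W,(635,12),90,4,18)))
    print("block",rect(sel(W,(450,111),84,11,23)))
    print("mat",rect(sel(W,(440,-130),75,2.2,9)))
    print("pan",circ(sel(W,(560,-295),90,36,48)), "bal",rect(sel(W,(550,-295),130,15,60)))
E
```

```text
top0
weight knob [631.8  15.3  25.7  69.7  80. ] cyl [631.4  15.   39.9  51.6 187. ]
tin [451.6 112.8  59.8  41.7 426. ]
loupe [586.6 323.7  58.8  40.8  27.4] 87.6746845828485
jar [ 561.3 -319.1   49.6  124.5  358. ]
plate [ 590.5  326.1  129.7   38.8 1363. ]
tray [642.7   8.2 161.6 162.5  83.2]
block [451.2 112.3 116.1 116.6   1.4]
mat [ 439.  -129.9  144.1  143.5    5.9]
pan [ 562.1 -320.6  110.8   39.9  777. ] bal [ 543.7 -320.1  131.   163.2   89. ]
scene0
weight knob [632.1  15.4  28.7  70.6  82. ] cyl [633.4  14.3  40.7  50.2 250. ]
tin [451.2 114.6  65.1  42.1 264. ]
loupe [585.7 323.5  62.3  42.9  27. ] 87.46694033575983
jar [ 562.9 -319.9   52.   124.8  268. ]
plate [ 591.7  325.7  129.6   39.5 1055. ]
tray [634.   12.1 165.4 132.4  82.2]
block [450.8 112.8 122.7 114.    1.6]
mat [ 440.9 -128.1  143.5  142.2   77.6]
pan [ 562.6 -320.8  111.4   40.6  574. ] bal [ 545.6 -319.1  130.6  167.5   88.8]
```

Run:
```python
import numpy as np
from h import *
c=np.load("top0.npz");W=cloud(c);hs=cv2.cvtColor(c["frame"],cv2.COLOR_RGB2HSV)
lp=sel(W,(585,318),70,70,110);print(np.round(cv2.boxPoints(cv2.minAreaRect(lp[:,:2].astype(np.float32)))))
d=np.hypot(W[...,0]-440,W[...,1]+130)
m=(d<95)&(hs[...,1]>70)&(W[...,2]<15);print("mat",rect(W[m]))
print("tray",rect(sel(W,(632,15),88,9,18)),rect(sel(W,(632,15),85,6,18)))
# pan circle rim / recess
P=sel(W,(451,112),50,3,11);print("recess",circ(P))
print(go((632,15,180),90))
```

```text
[[551. 328.]
 [570. 292.]
 [622. 319.]
 [603. 355.]]
mat [ 438.1 -132.2  110.6  110.    86. ]
tray [631.6  13.5 121.9 122.4  84.6] [632.5  18.7 132.9 123.4  84.8]
recess [454.5 115.2  85.7   6.  234. ]
(array([-0.5768, -0.2663,  0.0653]), 'turn', np.float64(-22.8), 'cur', np.float64(67.2), 'tilt', array([ 0., -0., -1.]), array([203.4, 484. , 245.3]), 'q6', np.float64(1.57))
```

Call:
jog_arm(motion=[-0.577, -0.266, 0.08, 0, 0, -22.8, 0.75, -0.577, -0.266, 0.08, 0, 0, -22.8, 0.75, -0.577, -0.266, 0.08, 0, 0, -22.8, 0.75, -0.577, -0.266, 0.08, 0, 0, -22.8, 0.75, -0.577, -0.266, 0.08, 0, 0, -22.8, 0.75, -0.577, -0.266, 0.08, 0, 0, -22.8, 0.75, -0.577, -0.266, 0.08, 0, 0, -22.8, 0.75, -0.577, -0.266, 0.08, 0, 0, -22.8, 0.75, -0.577, -0.266, 0.08, 0, 0, -22.8, 0.75, -0.577, -0.266, 0.08, 0, 0, -22.8, 0.75, -0.577, -0.266, 0.08, 0, 0, -22.8, 0.75, -0.577, -0.266, 0.08, 0, 0, -22.8, 0.75])

```text
time_s: 2.1
eef_pos: [531.6, 124.8, 184.2]
orientation: [0.0, 3.141, 0.0]
ft_force: [0.5, 1.8, 1.0]
finger_gap: 63.7
finger_force: 0.0
```

Call:
jog_arm(motion=[-0.1, -0.11, 0.034, 0, 0, 0, 0.75, -0.1, -0.11, 0.034, 0, 0, 0, 0.75, -0.1, -0.11, 0.034, 0, 0, 0, 0.75, -0.1, -0.11, 0.034, 0, 0, 0, 0.75, -0.1, -0.11, 0.034, 0, 0, 0, 0.75, -0.1, -0.11, 0.034, 0, 0, 0, 0.75, -0.1, -0.11, 0.034, 0, 0, 0, 0.75])

```text
time_s: 2.68
eef_pos: [630.1, 16.9, 150.2]
orientation: [-0.0, -3.141, -0.0]
ft_force: [0.4, 0.9, 0.3]
finger_gap: 64.3
finger_force: 0.0
```

```bash
python3 -c "
from h import *
print(go((632,15,30),90))"
```

```text
(array([-0.002 , -0.002 ,  0.1202]), 'turn', np.float64(-0.0), 'cur', np.float64(90.0), 'tilt', array([-8.e-04,  3.e-04, -1.e+00]), array([630.1,  16.9, 150.2]), 'q6', np.float64(0.03))
```

Call:
jog_arm(motion=[-0.002, -0.002, 0.03, 0, 0, 0, 0.75, -0.002, -0.002, 0.06, 0, 0, 0, 0.75, -0.002, -0.002, 0.09, 0, 0, 0, 0.75, -0.002, -0.002, 0.11, 0, 0, 0, 0.75, -0.002, -0.002, 0.12, 0, 0, 0, 0.75, -0.002, -0.002, 0.12, 0, 0, 0, 0.75, -0.002, -0.002, 0.12, 0, 0, 0, 0.3, -0.002, -0.002, 0.12, 0, 0, 0, 0.3, -0.002, -0.002, 0.12, 0, 0, 0, 0.3, -0.002, -0.002, 0.12, 0, 0, 0, 0.3, -0.002, -0.002, 0.12, 0, 0, 0, 0.3, -0.002, -0.002, 0.12, 0, 0, 0, 0.3])

```text
time_s: 3.68
eef_pos: [633.9, 14.9, 32.9]
orientation: [-0.0, 3.138, 0.001]
ft_force: [-1.1, -0.1, 6.8]
finger_gap: 38.2
finger_force: 61.8
```

Call:
jog_arm(motion=[0, 0, -0.02, 0, 0, 0, 0.3, 0, 0, -0.05, 0, 0, 0, 0.3, 0, 0, -0.085, 0, 0, 0, 0.3, 0.01, -0.008, -0.11, 0, 0, 0, 0.3, 0.03, -0.024, -0.11, 0, 0, 0, 0.3, 0.06, -0.046, -0.11, 0, 0, 0, 0.3, 0.09, -0.069, -0.11, 0, 0, 0, 0.3, 0.12, -0.091, -0.11, 0, 0, 0, 0.3, 0.15, -0.114, -0.11, 0, 0, 0, 0.3, 0.175, -0.132, -0.1, 0, 0, 0, 0.3, 0.19, -0.143, -0.09, 0, 0, 0, 0.3, 0.195, -0.146, -0.08, 0, 0, 0, 0.3])

```text
time_s: 4.68
eef_pos: [434.9, -132.6, 110.4]
orientation: [-0.004, -3.141, 0.001]
ft_force: [0.0, -0.1, -4.6]
finger_gap: 38.2
finger_force: 61.6
```

Call:
jog_arm(motion=[0, 0, 0.02, 0, 0, 0, 0.3, 0, 0, 0.03, 0, 0, 0, 0.3])

```text
time_s: 4.85
eef_pos: [436.8, -131.3, 79.0]
orientation: [-0.001, -3.141, -0.001]
ft_force: [-0.7, -0.5, -4.0]
finger_gap: 38.0
finger_force: 61.5
```

Call:
jog_arm(motion=[0, 0, 0.02, 0, 0, 0, 0.3, 0, 0, 0.035, 0, 0, 0, 0.3, 0, 0, 0.042, 0, 0, 0, 0.3, 0, 0, 0.045, 0, 0, 0, 0.3, 0, 0, 0.047, 0, 0, 0, 0.3, 0, 0, 0.047, 0, 0, 0, 0.3])

```text
time_s: 5.35
eef_pos: [438.0, -131.2, 33.6]
orientation: [-0.001, 3.141, -0.0]
ft_force: [0.0, -0.6, -4.1]
finger_gap: 38.2
finger_force: 61.5
```

Call:
jog_arm(motion=[0, 0, 0.002, 0, 0, 0, 0.3, 0, 0, 0.003, 0, 0, 0, 0.3, 0, 0, 0.003, 0, 0, 0, 0.3])

```text
time_s: 5.6
eef_pos: [438.0, -131.4, 30.9]
orientation: [-0.0, 3.14, -0.0]
ft_force: [1.1, -0.7, -3.0]
finger_gap: 38.0
finger_force: 61.7
```

Call:
jog_arm(motion=[0, 0, 0.001, 0, 0, 0, 0.7, 0, 0, 0.001, 0, 0, 0, 0.7, 0, 0, 0.001, 0, 0, 0, 0.7, 0, 0, -0.03, 0, 0, 0, 0.7, 0, 0, -0.07, 0, 0, 0, 0.7, 0, 0, -0.11, 0, 0, 0, 0.7, -0.01, 0.03, -0.12, 0, 0, 0, 0.7, -0.1485, 0.455, -0.12, 0, 0, -27.4, 0.7, -0.1485, 0.455, -0.12, 0, 0, -27.4, 0.7, -0.1485, 0.455, -0.12, 0, 0, -27.4, 0.7, -0.1485, 0.455, -0.12, 0, 0, -27.4, 0.7, -0.1485, 0.455, -0.12, 0, 0, -27.4, 0.7])

```text
time_s: 6.6
eef_pos: [512.5, 98.8, 151.0]
orientation: [-0.75, 3.049, -0.0]
ft_force: [1.2, -1.2, 0.4]
finger_gap: 59.9
finger_force: 0.0
```

```bash
python3 -c "
from h import *
print(go((586.5,323.6,140),117.4))"
```

```text
(array([-0.1699,  0.1648,  0.0111]), 'turn', np.float64(0.3), 'cur', np.float64(117.7), 'tilt', array([ 1.4e-03,  1.0e-04, -1.0e+00]), array([512.5,  98.8, 151. ]), 'q6', np.float64(-0.29))
```

Call:
jog_arm(motion=[-0.17, 0.165, 0.01, 0, 0, 0, 0.75, -0.17, 0.165, 0.01, 0, 0, 0, 0.75, -0.17, 0.165, 0.01, 0, 0, 0, 0.75, -0.17, 0.165, 0.01, 0, 0, 0, 0.75, -0.17, 0.165, 0.01, 0, 0, 0, 0.75, -0.17, 0.165, 0.01, 0, 0, 0, 0.75, -0.17, 0.165, 0.01, 0, 0, 0, 0.75, -0.17, 0.165, 0.01, 0, 0, 0, 0.75, -0.17, 0.165, 0.01, 0, 0, 0, 0.75])

```text
time_s: 7.35
eef_pos: [586.7, 321.1, 140.2]
orientation: [0.744, -3.051, 0.001]
ft_force: [-0.7, 0.1, 1.1]
finger_gap: 63.8
finger_force: 0.0
```

```bash
python3 -c "
from h import *
print(go((586.5,323.6,75),117.4))
from workcell import *
c=camera('top');W=cloud(c);print('weight',circ(sel(W,(438,-131),50,30,85)))
cv2.imwrite('pics/t1.png',c['frame'][100:300,120:500,::-1])
"
```

```text
(array([-0.001 ,  0.0023,  0.0652]), 'turn', np.float64(0.0), 'cur', np.float64(117.4), 'tilt', array([-5.e-04, -7.e-04, -1.e+00]), array([586.7, 321.1, 140.2]), 'q6', np.float64(0.02))
weight [ 436.4 -130.    39.5   49.5  196. ]
```

Call:
jog_arm(motion=[0, 0.001, 0.025, 0, 0, 0, 0.75, 0, 0.001, 0.045, 0, 0, 0, 0.75, 0, 0.001, 0.06, 0, 0, 0, 0.75, 0, 0.001, 0.066, 0, 0, 0, 0.75, 0, 0.001, 0.066, 0, 0, 0, 0.75, 0, 0.001, 0.066, 0, 0, 0, 0.3, 0, 0.001, 0.066, 0, 0, 0, 0.3, 0, 0.001, 0.066, 0, 0, 0, 0.3, 0, 0.001, 0.066, 0, 0, 0, 0.3, 0, 0.001, 0.066, 0, 0, 0, 0.3, 0, 0.001, 0.066, 0, 0, 0, 0.3])

```text
time_s: 8.32
eef_pos: [587.4, 322.6, 76.3]
orientation: [-0.743, 3.049, 0.0]
ft_force: [-0.7, -1.6, 7.6]
finger_gap: 39.0
finger_force: 61.1
```

```bash
python3 -c "
from h import *
print(go((631.5,13.5,120),174.6), go((631.5,13.5,120),90))
"
```

```text
(array([ 0.103 , -0.2948, -0.0438]), 'turn', np.float64(-57.2), 'cur', np.float64(117.4), 'tilt', array([ 2.9e-03,  9.0e-04, -1.0e+00]), array([587.4, 322.6,  76.3]), 'q6', np.float64(0.02)) (array([ 0.103 , -0.2948, -0.0438]), 'turn', np.float64(27.4), 'cur', np.float64(117.4), 'tilt', array([ 2.9e-03,  9.0e-04, -1.0e+00]), array([587.4, 322.6,  76.3]), 'q6', np.float64(0.02))
```

Call:
jog_arm(motion=[0, 0, -0.01, 0, 0, 0, 0.3, 0, 0, -0.03, 0, 0, 0, 0.3, 0.005, -0.015, -0.044, 0, 0, 3, 0.3, 0.014, -0.04, -0.044, 0, 0, 7, 0.3, 0.025, -0.07, -0.044, 0, 0, 11, 0.3, 0.037, -0.105, -0.044, 0, 0, 15, 0.3, 0.049, -0.14, -0.044, 0, 0, 19, 0.3, 0.061, -0.175, -0.044, 0, 0, 23, 0.3, 0.073, -0.21, -0.044, 0, 0, 27.4, 0.3, 0.085, -0.243, -0.044, 0, 0, 27.4, 0.3, 0.096, -0.273, -0.044, 0, 0, 27.4, 0.3, 0.102, -0.29, -0.044, 0, 0, 27.4, 0.3])

```text
time_s: 9.32
eef_pos: [629.6, 14.7, 119.0]
orientation: [0.004, 3.141, -0.001]
ft_force: [-0.4, 0.7, -0.6]
finger_gap: 38.9
finger_force: 60.4
```

```bash
python3 -c "
from h import *
print(go((631.5,13.5,43),90))
"
```

```text
(array([-0.0019, -0.0012,  0.076 ]), 'turn', np.float64(-0.1), 'cur', np.float64(89.9), 'tilt', array([ 3.e-04, -8.e-04, -1.e+00]), array([629.6,  14.7, 119. ]), 'q6', np.float64(0.03))
```

Call:
jog_arm(motion=[-0.002, -0.001, 0.025, 0, 0, 0, 0.3, -0.002, -0.001, 0.05, 0, 0, 0, 0.3, -0.002, -0.001, 0.065, 0, 0, 0, 0.3, -0.002, -0.001, 0.072, 0, 0, 0, 0.3, -0.002, -0.001, 0.075, 0, 0, 0, 0.3, -0.002, -0.001, 0.076, 0, 0, 0, 0.3, -0.002, -0.001, 0.076, 0, 0, 0, 0.3])

```text
time_s: 9.9
eef_pos: [632.2, 17.3, 43.4]
orientation: [-0.001, 3.14, 0.0]
ft_force: [0.2, -0.4, -0.5]
finger_gap: 39.4
finger_force: 60.5
```

Call:
jog_arm(motion=[0, -0.002, -0.002, 0, 0, 0, 0.3, 0.0005, -0.0037, -0.002, 0, 0, 0, 0.3, 0.0005, -0.0037, 0, 0, 0, 0, 0.3, 0.0005, -0.0037, 0.0015, 0, 0, 0, 0.3, 0.0005, -0.0037, 0.0015, 0, 0, 0, 0.3])

```text
time_s: 10.32
eef_pos: [631.5, 13.2, 42.3]
orientation: [0.0, 3.14, -0.0]
ft_force: [-1.8, -0.5, 6.5]
finger_gap: 38.9
finger_force: 61.2
```

Call:
jog_arm(motion=[0, 0, 0, 0, 0, 0, 0.7, 0, 0, 0, 0, 0, 0, 0.7, 0, 0, 0, 0, 0, 0, 0.7, 0, 0, -0.03, 0, 0, 0, 0.7, 0, 0, -0.06, 0, 0, 0, 0.8, 0, 0, -0.08, 0, 0, 0, 0.95, 0.18, 0.1, -0.08, 0, 0, 0, 0.95, 0.18, 0.1, -0.08, 0, 0, 0, 0.95, 0.18, 0.1, -0.08, 0, 0, 0, 0.95, 0.18, 0.1, -0.08, 0, 0, 0, 0.95, 0.18, 0.1, -0.08, 0, 0, 0, 0.95, 0.18, 0.1, -0.08, 0, 0, 0, 0.95])

```text
time_s: 11.32
eef_pos: [444.9, 114.9, 120.3]
orientation: [0.006, -3.137, -0.001]
ft_force: [0.0, 0.1, -0.4]
finger_gap: 81.5
finger_force: 0.0
```

Call:
jog_arm(motion=[0, 0, 0, 0, 0, 0, 0.95, 0, 0, 0, 0, 0, 0, 0.95])

```text
time_s: 11.48
eef_pos: [451.5, 113.5, 121.2]
orientation: [-0.001, 3.14, 0.0]
ft_force: [-0.2, 0.1, 0.0]
finger_gap: 80.8
finger_force: 0.0
```

```bash
python3 -c "
from h import *
print(go((451.4,113,35),90))
from workcell import *
c=camera('top');W=cloud(c);print('loupe',rect(sel(W,(631,14),45,46,70)),'weight',circ(sel(W,(438,-131),50,30,85)))
cv2.imwrite('pics/t2.png',c['frame'][100:300,120:500,::-1])
"
```

```text
(array([ 0.0002, -0.0005,  0.0862]), 'turn', np.float64(0.0), 'cur', np.float64(90.0), 'tilt', array([ 1.4e-03,  1.0e-04, -1.0e+00]), array([451.5, 113.5, 121.2]), 'q6', np.float64(0.25))
loupe [631.3  14.1  36.7  58.5  89.1] weight [ 436.4 -129.9   39.5   49.4  195. ]
```

Call:
jog_arm(motion=[0, 0, 0.03, 0, 0, 0, 0.95, 0, 0, 0.06, 0, 0, 0, 0.95, 0, 0, 0.08, 0, 0, 0, 0.95, 0, 0, 0.087, 0, 0, 0, 0.95, 0, 0, 0.087, 0, 0, 0, 0.95, 0, 0, 0.087, 0, 0, 0, 0.6, 0, 0, 0.087, 0, 0, 0, 0.6, 0, 0, 0.087, 0, 0, 0, 0.6, 0, 0, 0.087, 0, 0, 0, 0.6, 0, 0, 0.087, 0, 0, 0, 0.6, 0, 0, 0.087, 0, 0, 0, 0.6])

```text
time_s: 12.45
eef_pos: [452.7, 113.4, 35.7]
orientation: [0.0, 3.138, 0.0]
ft_force: [0.9, -1.7, 6.5]
finger_gap: 57.6
finger_force: 64.2
```

```bash
python3 -c "
from h import *
print(go((591,326,110),90))
"
```

```text
(array([-0.1386,  0.2126, -0.0736]), 'turn', np.float64(-0.0), 'cur', np.float64(90.0), 'tilt', array([ 4.e-03,  3.e-04, -1.e+00]), array([452.7, 113.4,  35.7]), 'q6', np.float64(0.25))
```

Call:
jog_arm(motion=[0, 0, -0.015, 0, 0, 0, 0.6, 0, 0, -0.04, 0, 0, 0, 0.6, 0, 0, -0.065, 0, 0, 0, 0.6, -0.01, 0.015, -0.075, 0, 0, 0, 0.6, -0.027, 0.041, -0.075, 0, 0, 0, 0.6, -0.047, 0.072, -0.075, 0, 0, 0, 0.6, -0.067, 0.103, -0.075, 0, 0, 0, 0.6, -0.087, 0.133, -0.075, 0, 0, 0, 0.6, -0.107, 0.164, -0.075, 0, 0, 0, 0.6, -0.124, 0.19, -0.075, 0, 0, 0, 0.6, -0.135, 0.206, -0.075, 0, 0, 0, 0.6, -0.139, 0.2125, -0.075, 0, 0, 0, 0.6])

```text
time_s: 13.45
eef_pos: [591.2, 328.5, 108.5]
orientation: [-0.003, 3.141, 0.001]
ft_force: [-0.3, -0.7, -1.3]
finger_gap: 58.0
finger_force: 64.4
```

Call:
jog_arm(motion=[0, 0, 0.02, 0, 0, 0, 0.6, 0, 0, 0.03, 0, 0, 0, 0.6, 0, 0, 0.035, 0, 0, 0, 0.6, 0, 0, 0.035, 0, 0, 0, 0.6])

```text
time_s: 13.78
eef_pos: [588.6, 324.6, 72.2]
orientation: [-0.001, -3.139, 0.003]
ft_force: [-0.1, -1.1, -0.6]
finger_gap: 57.9
finger_force: 64.4
```

```bash
python3 -c "
from h import *
print(go((592,326,70),90))
"
```

```text
(array([-0.0034,  0.0014,  0.0022]), 'turn', np.float64(-0.0), 'cur', np.float64(90.0), 'tilt', array([-0.003 , -0.0017, -1.    ]), array([588.6, 324.6,  72.2]), 'q6', np.float64(0.5))
```

Call:
jog_arm(motion=[-0.0025, 0.0012, 0, 0, 0, 0, 0.6, -0.0025, 0.0012, 0.001, 0, 0, 0, 0.6, -0.0025, 0.0012, 0.002, 0, 0, 0, 0.6, -0.0025, 0.0012, 0.0025, 0, 0, 0, 0.6, -0.0025, 0.0012, 0.0025, 0, 0, 0, 0.6])

```text
time_s: 14.2
eef_pos: [592.5, 327.0, 71.7]
orientation: [0.0, 3.141, 0.0]
ft_force: [0.1, -0.9, -1.7]
finger_gap: 57.7
finger_force: 64.4
```

Call:
jog_arm(motion=[0.0005, -0.0007, 0.001, 0, 0, 0, 0.6, 0.0005, -0.0007, 0.002, 0, 0, 0, 0.6, 0.0005, -0.0007, 0.0025, 0, 0, 0, 0.6, 0.0005, -0.0007, 0.0025, 0, 0, 0, 0.6])

```text
time_s: 14.53
eef_pos: [591.9, 326.2, 69.8]
orientation: [-0.0, 3.141, 0.0]
ft_force: [-2.7, -1.7, 3.9]
finger_gap: 57.5
finger_force: 65.0
```

Call:
jog_arm(motion=[0, 0, 0, 0, 0, 0, 0.95, 0, 0, 0, 0, 0, 0, 0.95, 0, 0, 0, 0, 0, 0, 0.95, 0, 0, -0.03, 0, 0, 0, 0.95, 0, 0, -0.065, 0, 0, 0, 0.95, 0, 0, -0.1, 0, 0, 0, 0.95, 0.03, -0.646, -0.1, 0, 0, 0, 0.95, 0.03, -0.646, -0.1, 0, 0, 0, 0.95, 0.03, -0.646, -0.1, 0, 0, 0, 0.95, 0.03, -0.646, -0.1, 0, 0, 0, 0.95, 0.03, -0.646, -0.1, 0, 0, 0, 0.95, 0.03, -0.646, -0.1, 0, 0, 0, 0.95])

```text
time_s: 15.53
eef_pos: [579.9, 74.8, 168.8]
orientation: [-0.001, 3.141, 0.0]
ft_force: [1.7, -0.2, -0.1]
finger_gap: 80.9
finger_force: 0.0
```

```bash
python3 -c "
from h import *
from workcell import *
c=camera('scene');W=cloud(c);print('tin',circ(sel(W,(591,326),45,68,90)))
print(go((562,-319.5,170),90))
"
```

```text
tin [591.4 327.6  63.5  76.  364. ]
(array([ 0.0155, -0.3876,  0.0008]), 'turn', np.float64(-0.3), 'cur', np.float64(89.7), 'tilt', array([-1.0e-04, -4.5e-03, -1.0e+00]), array([579.5,  68. , 169. ]), 'q6', np.float64(0.12))
```

Call:
jog_arm(motion=[0.0175, -0.3875, 0, 0, 0, 0, 0.95, 0.0175, -0.3875, 0, 0, 0, 0, 0.95, 0.0175, -0.3875, 0, 0, 0, 0, 0.95, 0.0175, -0.3875, 0, 0, 0, 0, 0.95, 0.0175, -0.3875, 0, 0, 0, 0, 0.95, 0.0175, -0.3875, 0, 0, 0, 0, 0.95, 0.0175, -0.3875, 0, 0, 0, 0, 0.95, 0.0175, -0.3875, 0, 0, 0, 0, 0.95, 0.0175, -0.3875, 0, 0, 0, 0, 0.95, 0.0175, -0.3875, 0, 0, 0, 0, 0.95, 0.0175, -0.3875, 0, 0, 0, 0, 0.95, 0.0175, -0.3875, 0, 0, 0, 0, 0.95])

```text
time_s: 16.58
eef_pos: [562.7, -311.4, 168.3]
orientation: [-0.002, -3.141, -0.001]
ft_force: [0.1, -0.3, -0.0]
finger_gap: 81.1
finger_force: 0.0
```

```bash
python3 -c "
from h import *
from workcell import *
c=camera('top');W=cloud(c);print('tin',circ(sel(W,(591,326),45,68,90)));print('plate',circ(sel(W,(590,326),80,33,46)))
print(go((562,-319.5,92),90))
"
```

```text
tin [591.3 327.3  61.3  75.9 443. ]
plate [ 590.2  326.3  129.6   38.9 1329. ]
(array([ 0.0008, -0.0092,  0.0765]), 'turn', np.float64(0.0), 'cur', np.float64(90.0), 'tilt', array([-5.e-04,  9.e-04, -1.e+00]), array([ 562.9, -310.4,  168.5]), 'q6', np.float64(-0.5))
```

Call:
jog_arm(motion=[0.001, -0.009, 0, 0, 0, 0, 0.95, 0.001, -0.009, 0, 0, 0, 0, 0.95, 0.001, -0.009, 0.02, 0, 0, 0, 0.95])

```text
time_s: 16.88
eef_pos: [563.9, -320.2, 152.8]
orientation: [-0.002, 3.136, -0.005]
ft_force: [0.9, 0.1, 0.1]
finger_gap: 81.0
finger_force: 0.0
```

```bash
python3 -c "
from h import *
print(go((562,-319.5,80),90))
"
```

```text
(array([0.0024, 0.0009, 0.0728]), 'turn', np.float64(0.1), 'cur', np.float64(90.1), 'tilt', array([ 0.006 , -0.0034, -1.    ]), array([ 563.9, -320.2,  152.8]), 'q6', np.float64(-0.52))
```

Call:
jog_arm(motion=[0.001, 0.001, 0.02, 0, 0, 0, 0.95, 0.001, 0.001, 0.045, 0, 0, 0, 0.95, 0.001, 0.001, 0.062, 0, 0, 0, 0.95, 0.001, 0.001, 0.07, 0, 0, 0, 0.95, 0.001, 0.001, 0.07, 0, 0, 0, 0.95, 0.001, 0.001, 0.07, 0, 0, 0, 0.55, 0.001, 0.001, 0.07, 0, 0, 0, 0.55, 0.001, 0.001, 0.07, 0, 0, 0, 0.55, 0.001, 0.001, 0.07, 0, 0, 0, 0.55, 0.001, 0.001, 0.07, 0, 0, 0, 0.55, 0.001, 0.001, 0.07, 0, 0, 0, 0.55, 0.001, 0.001, 0.07, 0, 0, 0, 0.55])

```text
time_s: 17.88
eef_pos: [562.1, -319.5, 81.2]
orientation: [-0.0, 3.138, -0.003]
ft_force: [-0.7, 1.0, 5.9]
finger_gap: 54.3
finger_force: 64.0
```

```bash
python3 -c "
from h import *
print(go((451.4,112.5,140),90))
"
```

```text
(array([ 0.1104,  0.4319, -0.0599]), 'turn', np.float64(0.0), 'cur', np.float64(90.0), 'tilt', array([ 0.0036, -0.0016, -1.    ]), array([ 562.1, -319.5,   81.2]), 'q6', np.float64(-0.52))
```

Call:
jog_arm(motion=[0, 0, -0.015, 0, 0, 0, 0.55, 0, 0, -0.04, 0, 0, 0, 0.55, 0.002, 0.008, -0.06, 0, 0, 0, 0.55, 0.007, 0.026, -0.06, 0, 0, 0, 0.55, 0.014, 0.053, -0.06, 0, 0, 0, 0.55, 0.023, 0.088, -0.06, 0, 0, 0, 0.55, 0.032, 0.123, -0.06, 0, 0, 0, 0.55, 0.041, 0.158, -0.06, 0, 0, 0, 0.55, 0.05, 0.193, -0.06, 0, 0, 0, 0.55, 0.059, 0.228, -0.06, 0, 0, 0, 0.55, 0.068, 0.263, -0.06, 0, 0, 0, 0.55, 0.077, 0.3, -0.06, 0, 0, 0, 0.55])

```text
time_s: 18.88
eef_pos: [483.2, -17.7, 139.3]
orientation: [0.001, 3.141, -0.0]
ft_force: [0.4, 0.2, -1.5]
finger_gap: 54.1
finger_force: 63.8
```

Call:
jog_arm(motion=[0.009, 0.034, 0, 0, 0, 0, 0.55, 0.018, 0.068, 0, 0, 0, 0, 0.55, 0.026, 0.098, 0, 0, 0, 0, 0.55, 0.031, 0.12, 0.01, 0, 0, 0, 0.55, 0.033, 0.13, 0.02, 0, 0, 0, 0.55, 0.0335, 0.132, 0.03, 0, 0, 0, 0.55, 0.0335, 0.132, 0.03, 0, 0, 0, 0.55, 0.0335, 0.132, 0.03, 0, 0, 0, 0.55])

```text
time_s: 19.55
eef_pos: [450.0, 112.1, 108.1]
orientation: [-0.001, -3.14, 0.002]
ft_force: [-0.3, 0.5, -2.1]
finger_gap: 53.9
finger_force: 63.8
```

```bash
python3 -c "
from h import *
print(go((451.3,112.5,47),90))
"
```

```text
(array([-0.0014,  0.0004,  0.0611]), 'turn', np.float64(-0.0), 'cur', np.float64(90.0), 'tilt', array([-0.0016, -0.001 , -1.    ]), array([450. , 112.1, 108.1]), 'q6', np.float64(0.25))
```

Recess clearance is 11 mm per side; lowering.

Call:
jog_arm(motion=[-0.001, 0, 0.02, 0, 0, 0, 0.55, -0.001, 0, 0.04, 0, 0, 0, 0.55, -0.001, 0, 0.052, 0, 0, 0, 0.55, -0.001, 0, 0.058, 0, 0, 0, 0.55, -0.001, 0, 0.061, 0, 0, 0, 0.55, -0.001, 0, 0.061, 0, 0, 0, 0.55, -0.001, 0, 0.061, 0, 0, 0, 0.55])

```text
time_s: 20.13
eef_pos: [452.1, 112.7, 48.6]
orientation: [0.001, 3.14, 0.0]
ft_force: [-0.4, 0.0, -1.6]
finger_gap: 54.3
finger_force: 63.8
```

Call:
jog_arm(motion=[0.0005, 0, 0.001, 0, 0, 0, 0.55, 0.0005, 0, 0.002, 0, 0, 0, 0.55, 0.0005, 0, 0.002, 0, 0, 0, 0.55])

```text
time_s: 20.38
eef_pos: [451.6, 113.1, 47.1]
orientation: [-0.0, 3.14, 0.0]
ft_force: [-0.9, -1.3, 6.0]
finger_gap: 54.0
finger_force: 64.4
```

Call:
jog_arm(motion=[0, 0, 0, 0, 0, 0, 0.95, 0, 0, 0, 0, 0, 0, 0.95, 0, 0, 0, 0, 0, 0, 0.95, 0, 0, -0.03, 0, 0, 0, 0.95, 0, 0, -0.065, 0, 0, 0, 0.95, 0, 0, -0.09, 0, 0, 0, 0.95, 0.015, -0.243, -0.09, 0, 0, 0, 0.95, 0.015, -0.243, -0.09, 0, 0, 0, 0.95, 0.015, -0.243, -0.09, 0, 0, 0, 0.95, 0.015, -0.243, -0.09, 0, 0, 0, 0.75, 0.015, -0.243, -0.09, 0, 0, 0, 0.75, 0.015, -0.243, -0.09, 0, 0, 0, 0.75])

```text
time_s: 21.38
eef_pos: [435.4, -132.3, 136.1]
orientation: [0.001, 3.141, -0.001]
ft_force: [1.4, -0.2, 0.9]
finger_gap: 64.0
finger_force: 0.0
```

Call:
jog_arm(motion=[0, 0, 0, 0, 0, 0, 0.75, 0, 0, 0, 0, 0, 0, 0.75])

```text
time_s: 21.55
eef_pos: [435.6, -131.6, 135.8]
orientation: [0.006, 3.142, 0.0]
ft_force: [0.8, 1.0, -0.3]
finger_gap: 64.1
finger_force: 0.0
```

```bash
python3 -c "
from h import *
from workcell import *
c=camera('top');W=cloud(c);print('jar',circ(sel(W,(451,112),45,80,100)))
print(go((436.7,-130,30),90))
"
```

```text
jar [451.6 114.2  49.4  90.4 320. ]
(array([-0.001 ,  0.0003,  0.1058]), 'turn', np.float64(-0.1), 'cur', np.float64(89.9), 'tilt', array([-1.e-04,  5.e-04, -1.e+00]), array([ 435.7, -130.4,  135.8]), 'q6', np.float64(-0.29))
```

Call:
jog_arm(motion=[-0.001, 0.0005, 0.03, 0, 0, 0, 0.75, -0.001, 0.0005, 0.06, 0, 0, 0, 0.75, -0.001, 0.0005, 0.085, 0, 0, 0, 0.75, -0.001, 0.0005, 0.1, 0, 0, 0, 0.75, -0.001, 0.0005, 0.105, 0, 0, 0, 0.75, -0.001, 0.0005, 0.105, 0, 0, 0, 0.75, -0.001, 0.0005, 0.105, 0, 0, 0, 0.3, -0.001, 0.0005, 0.105, 0, 0, 0, 0.3, -0.001, 0.0005, 0.105, 0, 0, 0, 0.3, -0.001, 0.0005, 0.105, 0, 0, 0, 0.3, -0.001, 0.0005, 0.105, 0, 0, 0, 0.3, -0.001, 0.0005, 0.105, 0, 0, 0, 0.3])

```text
time_s: 22.6
eef_pos: [438.3, -129.8, 32.6]
orientation: [-0.0, 3.138, -0.001]
ft_force: [-1.0, -0.0, 6.5]
finger_gap: 37.9
finger_force: 61.6
```

```bash
python3 -c "
from h import *
print(go((562.2,-320.7,120),90))
"
```

```text
(array([-0.1242, -0.191 , -0.0868]), 'turn', np.float64(0.0), 'cur', np.float64(90.0), 'tilt', array([ 3.4e-03, -8.0e-04, -1.0e+00]), array([ 438.3, -129.8,   32.6]), 'q6', np.float64(-0.29))
```

Call:
jog_arm(motion=[0, 0, -0.02, 0, 0, 0, 0.3, 0, 0, -0.05, 0, 0, 0, 0.3, -0.005, -0.007, -0.08, 0, 0, 0, 0.3, -0.016, -0.023, -0.087, 0, 0, 0, 0.3, -0.033, -0.05, -0.087, 0, 0, 0, 0.3, -0.051, -0.078, -0.087, 0, 0, 0, 0.3, -0.07, -0.106, -0.087, 0, 0, 0, 0.3, -0.088, -0.134, -0.087, 0, 0, 0, 0.3, -0.105, -0.16, -0.087, 0, 0, 0, 0.3, -0.117, -0.179, -0.08, 0, 0, 0, 0.3, -0.123, -0.188, -0.07, 0, 0, 0, 0.3, -0.1255, -0.191, -0.055, 0, 0, 0, 0.3])

```text
time_s: 23.6
eef_pos: [563.6, -322.3, 85.6]
orientation: [0.002, 3.14, -0.001]
ft_force: [0.4, 0.5, -4.2]
finger_gap: 38.1
finger_force: 62.0
```

Call:
jog_arm(motion=[0, 0, 0.008, 0, 0, 0, 0.3, 0, 0, 0.012, 0, 0, 0, 0.3, 0, 0, 0.013, 0, 0, 0, 0.3, 0, 0, 0.013, 0, 0, 0, 0.3])

```text
time_s: 23.93
eef_pos: [561.9, -319.5, 72.8]
orientation: [0.001, -3.141, -0.001]
ft_force: [0.7, 0.1, -3.7]
finger_gap: 37.7
finger_force: 62.0
```

```bash
python3 -c "
from h import *
print(go((563.9,-320.7,68.6),90))
"
```

```text
(array([-0.002 , -0.0012,  0.0042]), 'turn', np.float64(0.0), 'cur', np.float64(90.0), 'tilt', array([-7.e-04,  6.e-04, -1.e+00]), array([ 561.9, -319.5,   72.8]), 'q6', np.float64(-0.52))
```

Call:
jog_arm(motion=[-0.0015, -0.001, 0.001, 0, 0, 0, 0.3, -0.0015, -0.001, 0.003, 0, 0, 0, 0.3, -0.0015, -0.001, 0.004, 0, 0, 0, 0.3, -0.0015, -0.001, 0.0045, 0, 0, 0, 0.3, -0.0015, -0.001, 0.0045, 0, 0, 0, 0.3])

```text
time_s: 24.35
eef_pos: [564.0, -321.3, 68.8]
orientation: [-0.0, 3.141, -0.0]
ft_force: [-0.7, 1.0, -2.8]
finger_gap: 37.8
finger_force: 62.1
```

Call:
jog_arm(motion=[0, 0, 0.0007, 0, 0, 0, 0.3, 0, 0, 0.0007, 0, 0, 0, 0.3, 0, 0, 0.0007, 0, 0, 0, 0.75, 0, 0, 0.0007, 0, 0, 0, 0.75, 0, 0, 0.0007, 0, 0, 0, 0.75, 0, 0, -0.03, 0, 0, 0, 0.75, 0, 0, -0.07, 0, 0, 0, 0.75, 0, 0, -0.11, 0, 0, 0, 0.75, 0.1, 0, -0.14, 0, 0, 0, 0.75, 0.12, 0, -0.15, 0, 0, 0, 0.75, 0.2, 0, -0.15, 0, 0, 0, 0.75, 0.2, 0, -0.15, 0, 0, 0, 0.75])

```text
time_s: 25.35
eef_pos: [400.9, -321.6, 214.7]
orientation: [-0.001, 3.14, -0.002]
ft_force: [-0.6, 0.2, 0.8]
finger_gap: 63.8
finger_force: 0.0
```

Call:
jog_arm(motion=[0.05, 0, 0, 0, 0, 0, 0.75, 0.1, 0, 0, 0, 0, 0, 0.75, 0.12, 0, 0, 0, 0, 0, 0.75, 0.12, 0, 0, 0, 0, 0, 0.75, 0.12, 0, 0, 0, 0, 0, 0.75])

```text
time_s: 25.77
eef_pos: [280.6, -321.8, 214.6]
orientation: [0.004, 3.14, -0.002]
ft_force: [0.4, -0.9, 1.3]
finger_gap: 64.3
finger_force: 0.0
```

```bash
python3 -c "
from h import *
from workcell import *
c=camera('top');W=cloud(c);cv2.imwrite('pics/end.png',c['frame'][:,:,::-1])
print('weight',circ(sel(W,(562,-320),45,66,115)),'pan',circ(sel(W,(562,-320),70,36,48)))
print('jar',circ(sel(W,(451,112),45,80,100)),'tin',circ(sel(W,(591,326),45,68,90)),'loupe',rect(sel(W,(631,14),45,46,70)),'phone',boxes_of('top','phone')[:1])
"
```

```text
weight [ 562.8 -319.1   40.8   85.5  220. ] pan [ 561.9 -320.6  110.5   39.7 1070. ]
jar [451.4 114.2  49.2  90.2 323. ] tin [591.3 327.   60.2  75.8 444. ] loupe [631.8  14.2  36.6  59.4  88.9] phone []
```

View pics/end.png

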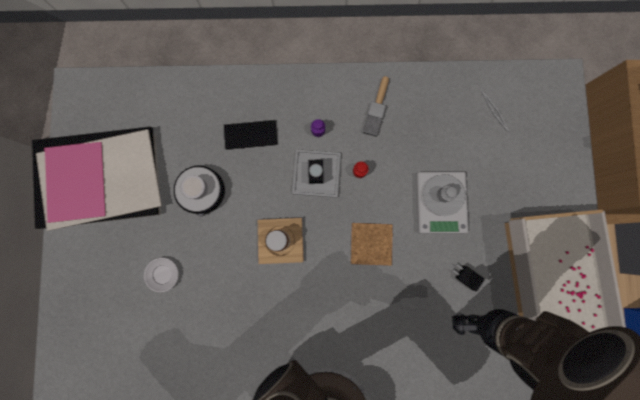

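The final picture shows the weight on the pan (448,194), the tin on the light plate (193,186), the loupe in the tray (316,172) and the jar in the block (278,240). All are within about 2 mm of centre, and the phone and look-alikes haven't moved.

```bash
python3 -c "
from workcell import *
print(finish_job())"
```

```text
the job is handed in; nothing more can be done
None
```

The job is handed in: all four pieces stand upright and released, within about 2 mm of the middle of their own places, after about 26 s of robot time, with the phone and look-alikes untouched.

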